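# Slide the blue-capped vial into its reader until the catch clicks

### The arm

A 6-joint arm with a two-finger parallel gripper is mounted at the origin on a cart in front of the work surface, level with it; the furniture and walls round the work are solid. World frame = base frame: x ahead of the robot, y to its left, z up, the work surface at z = 0. Lengths are in m, angles in rad, forces in N, time in s.
With the tool pointing down it reaches from about 0.3 to 0.95 m from the base axis. Payload 3.1 kg.
Tool frame: the origin (TCP) lies at the very end of the fingers, on their centre line; the grasp point (between the pads) lies 19 mm behind it (ctrl.grasp_offset is the distance from the TCP to the grasp point, in m); x points along the fingers, z is the direction in which the jaws open and shut, and the axes are right-handed (so a half turn about x gives the same grasp; the last joint's range is limited). The gripper opens to 85 mm and grips with 20 to 120 N. Pads are 22 mm wide; open, the fingers measure 114 mm over their backs; the gripper's body (76 mm by 85 mm) begins 54 mm behind the grasp point. The pads swing forward as they close: fully open they stand 13 mm farther back than shut.
Start: joints at [1.222, 0.308, 1.634, -0, 1.2, -0.07], TCP at [0.172, 0.601, 0.231] pointing down, gripper open.
Joint ranges: [-3.06, 3.06], [-0.79, 1.96], [0.05, 2.63], [-1.19, 4.34], [0.05, 2.64], [-2.94, 2.94]. Speed limits (rad/s): [2.79, 2.79, 3.14, 3.14, 3.14, 3.14].

### API

Orientations are given as a unit quaternion [x, y, z, w].
In Python, from workcell import ctrl, vision gives the robot as it stands.
- The arm moves only by the tool arm_command, never from a script. Its argument "commands" is a list of rows, each a list of 7 numbers: the shift along the world's x, y, z in m, then the turn, a rotation vector about the world's x, y, z in rad, then the finger opening in m, from 0 to 0.0854. In form: [[tx, ty, tz, wx, wy, wz, grip], ...]. A call has 1 to 5 rows; each row shifts and turns the commanded pose from where the row before left it; what a row does not reach is not made up. A row lasts 1/12 s, in which the tool goes at most 41.7 mm and 7.16 degrees, less where a joint would pass 70% of its speed; a pose out of reach is approached as far as the arm can. A call is refused whole if a number of a shift passes 0.0417 or a number of a turn 0.125, either way. A call with a gripper value outside its range is refused whole. The fingers move at their own pace and stop on an object; the grip force is fixed at half the most. Time passes only in rows, so rows that do not move let the fingers close. It gives the time, the measured TCP pose, the force and the opening at its end, in the units of the state.
- ctrl.read_state(): the state, without advancing time (a new reading comes with each control period).
- vision.grab_frame(name): name is "side" or "top"; returns the picture (384x512x3 uint8, red, green, blue); there is no depth.
- vision.camera_info(name): a dict with "camera_matrix" (3x3 intrinsics, pixels), "k1" (the pictures are not rectified: a ray, as slopes to the right and down, at radius r is drawn at 1 + k1 r^2 times it, then the intrinsics apply), "camera_from_world" (4x4, takes a point from world to camera coordinates). Camera axes: x right, y down, z forward; pixel columns grow to the right and rows downward; lengths in m; the calibration is good to about 2 mm. A picture is of the moment at which its call begins. camera_info takes no time and is no camera call.
- ctrl.job_done(): hands the job in, once; it reports no verdict.
The state is a dict: "t": time; "joint_positions": joint angles; "qvel": joint speeds; "effort": joint torques, N m; "ee_pos": TCP position; "tcp_rot": TCP orientation; "force": force on the tool from outside, world axes, zero at the start; "ft_torque": the same for the moment, N m; "grip_width": opening from 0.0 (shut) to 1.0 (fully open).
Only numpy, scipy, OpenCV 4.12 (cv2) and the standard library are available. Lean on these libraries where they do the work, as an engineer would, in place of code of your own. Each camera call takes 0.05 s, during which the arm holds its last target.

### The job

Two vial readers stand on the worktop, each with its carriage pulled out. Push the carriage with the blue-capped vial by its yellow handle all the way into the hood, until the spring catch snaps and holds it home, and let go. Leave the carriage with the red-capped vial where it is.

Things in the scene. Friction and masses are not known exactly. Their poses are not given: they have to be found in the camera images.
- blue_slide (a joint): Travel of the carriage with the blue-capped vial, m: 0 fully out, 0.080 home at a rigid stop (starts 0 to 0.020). Slides along its handle's x axis with about 1 N friction and stays where left. From about 0.066 a spring catch resists with up to about 5 N more; past 0.076 it snaps over, draws the carriage home and holds it.
- blue_handle (a point): Yellow upright handle on the carriage with the blue-capped vial: plate 12 mm thick (x), 30 wide (y), free from 39 to 86 mm above the worktop. Point: plate centre, 70 mm above the worktop. x axis: level, along the slide, the way to push; z up. Carriage deck: 58 mm wide, top at 32 mm, ends 20 mm behind the handle.
- red_handle (a point): Yellow upright handle on the carriage with the red-capped vial: plate 12 mm thick (x), 30 wide (y), free from 39 to 86 mm above the worktop. Point: plate centre, 70 mm above the worktop. x axis: level, along the slide, the way to push; z up. This carriage stays where it is.
- blue_mid (a point): Middle of the blue-capped vial (21 mm across, 50 high, top 82 mm above the worktop), clamped on the carriage 105 mm ahead of the handle. Reader: fixed grey base 300 x 100 mm, white hood 80 long, 100 wide, 112 high; the handle stays outside it, 70 mm before its open front when home. The other reader is alike.

How it is judged:
By the outcome, as a careful person would: the job done as asked, in the order asked, and still so for the second after the job is handed in, with the robot touching nothing.
It also fails if it takes over 29 s, if anything falls off the work surface, if the arm or the gripper's body presses on something with over 40 N, if the wrist force passes 120 N, or if a joint passes its speed limit or range.

## Working session

There is one attempt and no reset: what is moved stays moved. The work goes in short steps, Python scripts to look and compute and a tool call to move; the robot and the scene stay as the last step left them, time stands still between calls to the robot, and variables do not carry over. Pictures are saved under pics/ and viewed, and the job is handed in when it is done.

Besides the shell and the picture viewer there is one more tool, called after "Emit:" as name(argument=value, ...) on one line, values as JSON. arm_command: Moves the arm, as the interface text tells. Its arguments: {"type":"object","properties":{"commands":{"type":"array","items":{"type":"array","items":{"type":"number"}}}},"required":["commands"]}

```bash
mkdir -p pics; ls
python3 - <<'E'
from workcell import ctrl, vision
import cv2
for n in("side","top"):
    f=vision.grab_frame(n); cv2.imwrite(f"pics/{n}0.png",cv2.cvtColor(f,cv2.COLOR_RGB2BGR))
    i=vision.camera_info(n); print(n,i)
print(ctrl.read_state())
E
```

```text
pics
side {'camera_matrix': array([[435.50054646,   0.        , 251.24983669],
       [  0.        , 435.50054646, 193.9812611 ],
       [  0.        ,   0.        ,   1.        ]]), 'k1': 0.0325202450684588, 'camera_from_world': array([[ 0.9458188 , -0.32469169,  0.00145179, -0.49389511],
       [-0.20860727, -0.61108197, -0.76358486,  0.13737358],
       [ 0.24881682,  0.72191006, -0.64570586,  0.90692312],
       [ 0.        ,  0.        ,  0.        ,  1.        ]])}
top {'camera_matrix': array([[357.5076531 ,   0.        , 255.30383597],
       [  0.        , 357.5076531 , 189.98625885],
       [  0.        ,   0.        ,   1.        ]]), 'k1': -0.014001269970389783, 'camera_from_world': array([[-0.01171169, -0.99992865, -0.00235097, -0.01925393],
       [-0.99593667,  0.01187482, -0.08927007,  0.54234578],
       [ 0.08929161,  0.00129591, -0.99600468,  0.86296368],
       [ 0.        ,  0.        ,  0.        ,  1.        ]])}
{'t': 0.1, 'joint_positions': array([ 1.22229541e+00,  3.08919297e-01,  1.63506039e+00, -3.55345142e-05,
        1.19969340e+00, -6.97066644e-02]), 'qvel': array([-0.00058119, -0.00057867, -0.00439776,  0.00025581, -0.001163  ,
        0.00018471]), 'effort': array([-6.63985611e-05, -4.16407013e+01, -2.77644897e+01, -2.01833745e-04,
        4.07567903e-03,  1.95566869e-06]), 'ee_pos': array([0.1717836 , 0.60015493, 0.23016052]), 'tcp_rot': array([-0.42609096,  0.56523034,  0.42526971,  0.56400961]), 'force': array([-0.61386067,  0.77122621, -1.12827815]), 'ft_torque': array([-0.02523133, -0.02850772, -0.03874873]), 'grip_width': 1.0022951101613338}
```

View pics/side0.png

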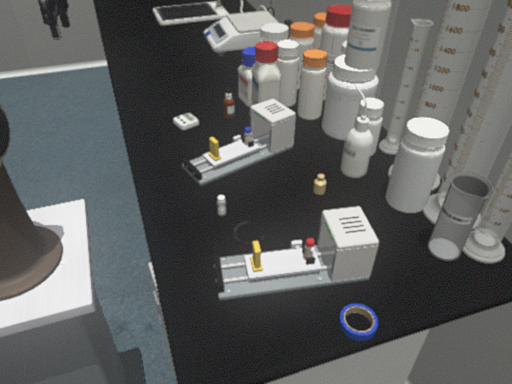

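View pics/top0.png

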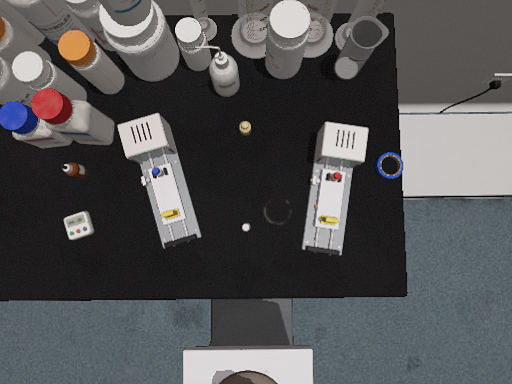

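Run:
```python
import cv2
a=cv2.imread('pics/top0.png')[105:255,110:210]; b=cv2.imread('pics/side0.png')[90:190,170:310]
cv2.imwrite('pics/t0z.png',cv2.resize(a,None,fx=4,fy=4,interpolation=cv2.INTER_CUBIC))
cv2.imwrite('pics/s0z.png',cv2.resize(b,None,fx=5,fy=5,interpolation=cv2.INTER_CUBIC))
```

```text
(no output)
```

View pics/t0z.png

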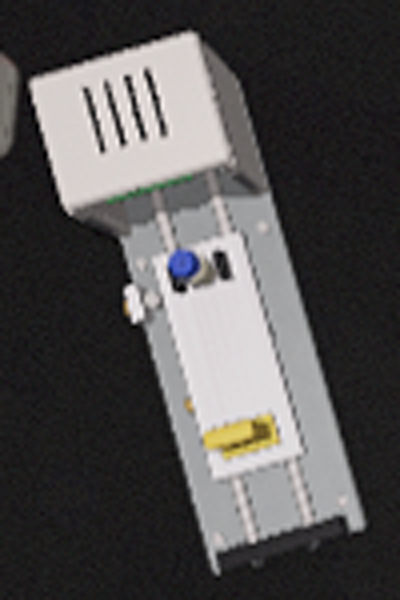

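View pics/s0z.png

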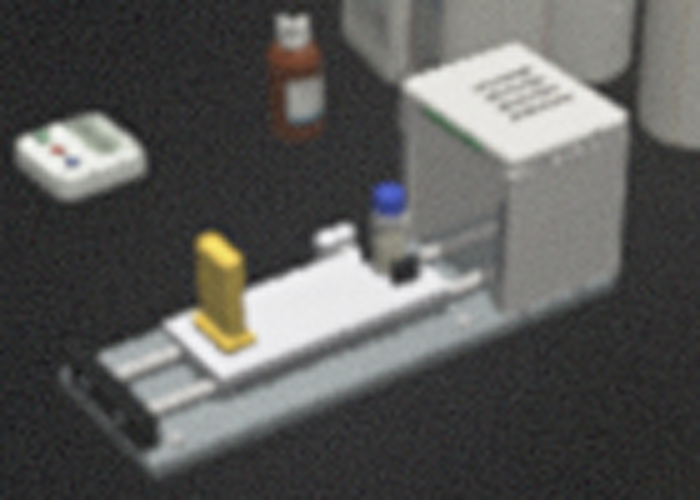

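```bash
cat > h.py <<'E'
import numpy as np,cv2
from workcell import vision
def ray(n,uv):
    i=vision.camera_info(n);K=i["camera_matrix"];T=i["camera_from_world"]
    d=np.array([i["k1"],0,0,0,0.])
    p=cv2.undistortPoints(np.array([[uv]],float),K,d)[0,0]
    R=T[:3,:3]; return -R.T@T[:3,3], R.T@np.array([p[0],p[1],1])
def atz(n,uv,z):
    c,d=ray(n,uv); return (c+d*(z-c[2])/d[2])[:2]
def proj(n,P):
    i=vision.camera_info(n);T=i["camera_from_world"]
    return cv2.projectPoints(np.atleast_2d(np.array(P,float)),cv2.Rodrigues(T[:3,:3])[0],T[:3,3],i["camera_matrix"],np.array([i["k1"],0,0,0,0.]))[0][:,0]
E
python3 - <<'E'
from h import *
t=lambda u,v:((u+.5)/4-.5+110,(v+.5)/4-.5+105)
s=lambda u,v:((u+.5)/5-.5+170,(v+.5)/5-.5+90)
H=[(t(30,78),t(195,30),t(240,165),t(72,215)),(s(403,85),s(515,42),s(628,115),s(515,165))]
for n,L in zip(("top","side"),H):
    P=[atz(n,p,.112) for p in L]; print(n,[p.round(4) for p in P], np.mean(P,0), [np.linalg.norm(P[i]-P[i-1]).round(4) for i in range(4)])
    if n=="top":
        d=(P[0]+P[1]-P[2]-P[3]); print(np.degrees(np.arctan2(d[1],d[0])))
        d=(P[0]-P[1]+P[3]-P[2]); print(np.degrees(np.arctan2(d[1],d[0])))
    else:
        # order: frontleft(403,85), backleft(515,42), backright, frontright
        d=(P[1]+P[2]-P[0]-P[3]); print(np.degrees(np.arctan2(d[1],d[0])))
        d=(P[0]-P[3]+P[1]-P[2]); print(np.degrees(np.arctan2(d[1],d[0])))
print("cap", atz("top",t(182,264),.082),atz("side",s(389,190),.082))
print("handle top", atz("top",t(237,432),.086),atz("side",s(219,242),.086))
# side-view handle top edges
for p in [(197,236),(210,230),(245,246),(232,258)]: print(atz("side",s(*p),.086))
for p in [(203,434),(270,416),(275,428),(207,448)]: print("t",atz("top",t(*p),.086))
E
```

```text
top [array([0.6888, 0.2876]), array([0.7155, 0.1936]), array([0.6368, 0.167 ]), array([0.6094, 0.2618])] [0.66259351 0.22750328] [np.float64(0.0835), np.float64(0.0977), np.float64(0.0831), np.float64(0.0987)]
18.328529585091108
105.99519016815205
side [array([0.6091, 0.2624]), array([0.6837, 0.2881]), array([0.7112, 0.1936]), array([0.6365, 0.1657])] [0.66011699 0.22747269] [np.float64(0.1005), np.float64(0.0789), np.float64(0.0984), np.float64(0.0797)]
19.77280196530646
106.0194352395558
cap [0.58507579 0.20762688] [0.58340515 0.20999714]
handle top [0.48667279 0.17350747] [0.48390532 0.18439177]
[0.47477253 0.19337188]
[0.48248809 0.19668257]
[0.49538067 0.17659935]
[0.48623694 0.16812855]
t [0.48574677 0.19307874]
t [0.49564486 0.15457881]
t [0.48871935 0.15164904]
t [0.47769423 0.19068394]
```

```bash
cat > ov.py <<'E'
from h import *
import sys
def overlay(n,img,hx,hy,yaw,k,off,crop):
    c,s=np.cos(yaw),np.sin(yaw)
    def W(x,y,z): return [hx+c*x-s*y,hy+s*x+c*y,z]
    z0=cv2.resize(img[crop[1]:crop[3],crop[0]:crop[2]],None,fx=k,fy=k,interpolation=cv2.INTER_CUBIC)
    def poly(P,col):
        q=proj(n,P); q=((q-np.array(crop[:2])+.5)*k-.5)
        cv2.polylines(z0,[np.round(q*8).astype(np.int32)],True,col,1,cv2.LINE_AA,3)
    rect=lambda x0,x1,w,z:[W(x0,-w,z),W(x1,-w,z),W(x1,w,z),W(x0,w,z)]
    poly(rect(-.006,.006,.015,.086),(0,0,255)); poly(rect(-.006,.006,.015,.039),(255,0,255))
    poly([W(.105+.0105*np.cos(a),.0105*np.sin(a),.082) for a in np.linspace(0,6.28,20)],(0,255,0))
    poly(rect(-.02,.125,.029,.032),(255,128,0))
    front=off # distance handle->hood front
    poly(rect(front,front+.08,.05,.112),(0,128,255))
    return z0
E
python3 - <<'E'
from ov import *
a=cv2.imread('pics/top0.png');b=cv2.imread('pics/side0.png')
p=(.484,.1745,np.radians(17.0))
cv2.imwrite('pics/ot.png',overlay("top",a,*p,5,.144,(110,105,210,215+0)))
cv2.imwrite('pics/os.png',overlay("side",b,*p,5,.144,(170,90,310,190)))
E
```

```text
(no output)
```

View pics/ot.png

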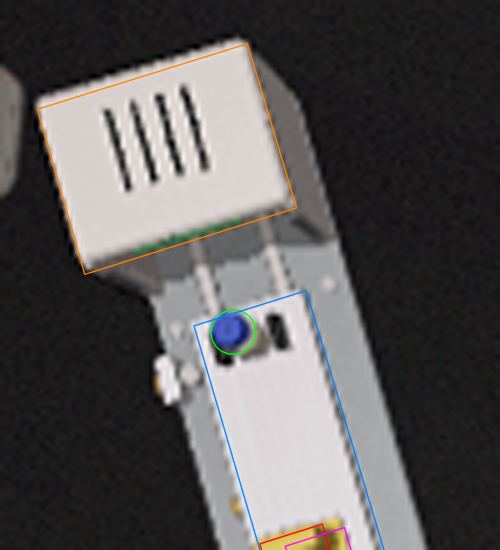

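View pics/os.png

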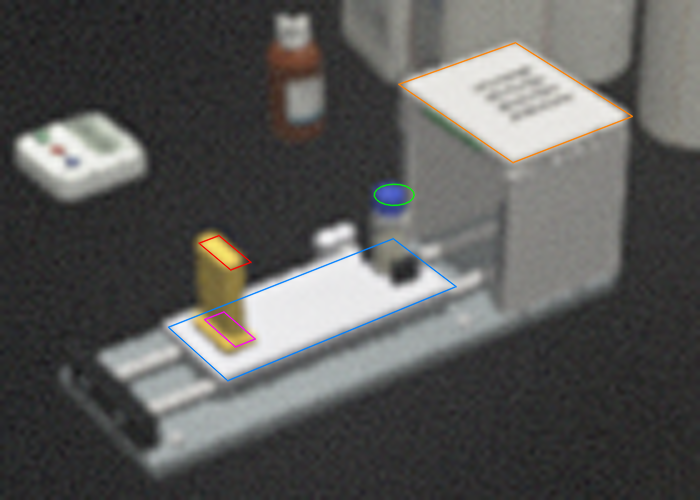

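Run:
```python
from scipy.spatial.transform import Rotation as R
import numpy as np
M=R.from_quat([-0.42609096,0.56523034,0.42526971,0.56400961]).as_matrix();print(M.round(3))
z=M[:,2];print(np.degrees(np.arctan2(z[1],z[0])))
from h import *
a=proj("top",[[.482,.177,.07]]);print(a)
```

```text
[[-0.001 -0.961  0.275]
 [-0.002  0.275  0.961]
 [-1.     0.    -0.002]]
74.02701316074592
[[169.02783113 214.81947941]]
```

Emit:
arm_command(commands=[[0.018, -0.03, 0, 0, 0, 0.115, 0], [0.018, -0.03, 0, 0, 0, 0.115, 0], [0.018, -0.03, 0, 0, 0, 0.115, 0], [0.018, -0.03, 0, 0, 0, 0.115, 0], [0.018, -0.03, 0, 0, 0, 0.115, 0]])

```text
t: 0.52
ee_pos: [0.2622, 0.4491, 0.2306]
tcp_rot: [0.57, -0.419, -0.57, -0.419]
force: [-0.1, 0.2, 0.5]
grip_width: 0.298
```

Emit:
arm_command(commands=[[0.018, -0.03, 0, 0, 0, 0, 0], [0.018, -0.03, 0, 0, 0, 0, 0], [0.018, -0.03, 0, 0, 0, 0, 0], [0.018, -0.03, 0, 0, 0, 0, 0], [0.018, -0.03, 0, 0, 0, 0, 0]])

```text
t: 0.93
ee_pos: [0.3522, 0.2991, 0.231]
tcp_rot: [-0.568, 0.421, 0.568, 0.42]
force: [-0.4, 0.2, -0.4]
grip_width: 0.002
```

Emit:
arm_command(commands=[[0.016, -0.027, 0, 0, 0, 0, 0], [0.016, -0.027, 0, 0, 0, 0, 0], [0.016, -0.027, 0, 0, 0, 0, 0], [0.016, -0.027, -0.02, 0, 0, 0, 0], [0.016, -0.027, -0.02, 0, 0, 0, 0]])

```text
t: 1.35
ee_pos: [0.4338, 0.1648, 0.1921]
tcp_rot: [0.569, -0.42, -0.567, -0.422]
force: [0.7, 0.0, 0.2]
grip_width: 0.001
```

Emit:
arm_command(commands=[[0, 0, -0.03, 0, 0, 0, 0], [0, 0, -0.03, 0, 0, 0, 0], [0, 0, -0.03, 0, 0, 0, 0], [0, 0, 0, 0, 0, 0, 0]])

```text
t: 1.68
ee_pos: [0.4263, 0.1638, 0.0955]
tcp_rot: [-0.565, 0.425, 0.571, 0.417]
force: [-0.8, -0.8, -0.4]
grip_width: -0.002
```

Run:
```python
from ov import *
a={}
for n in ("top","side"):
    a[n]=cv2.cvtColor(vision.grab_frame(n),cv2.COLOR_RGB2BGR); cv2.imwrite(f'pics/{n}1.png',a[n])
p=(.482,.177,np.radians(17.0))
x=overlay("top",a["top"],*p,5,.144,(120,140,220,250)); y=overlay("side",a["side"],*p,5,.144,(150,70,310,190))
cv2.imwrite('pics/ot1.png',x);cv2.imwrite('pics/os1.png',y)
```

```text
(no output)
```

View pics/ot1.png

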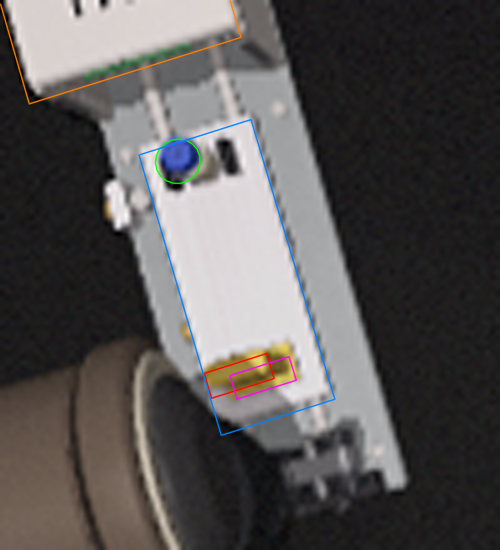

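View pics/os1.png

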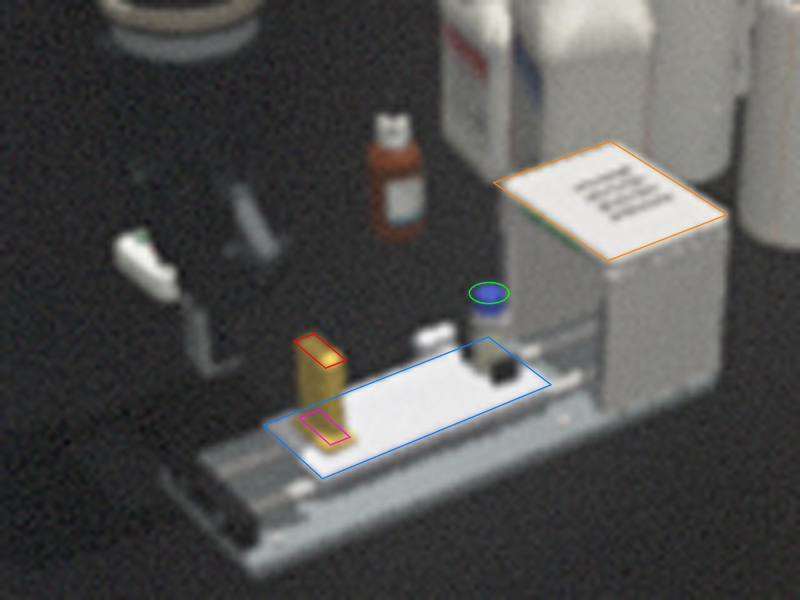

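Emit:
arm_command(commands=[[0.004, -0.001, -0.014, 0, 0, 0, 0], [0, 0, -0.014, 0, 0, 0, 0], [0, 0, -0.012, 0, 0, 0, 0], [0, 0, 0, 0, 0, 0, 0], [0, 0, 0, 0, 0, 0, 0]])

```text
t: 2.2
ee_pos: [0.4372, 0.1655, 0.0629]
tcp_rot: [0.569, -0.42, -0.568, -0.421]
force: [0.4, 0.2, -1.0]
grip_width: 0.001
```

Emit:
arm_command(commands=[[0.003, -0.003, -0.005, 0, 0, 0, 0], [0.006, 0.0018, -0.003, 0, 0, 0, 0], [0.006, 0.0018, 0, 0, 0, 0, 0], [0.006, 0.0018, 0, 0, 0, 0, 0], [0.004, 0.0012, 0, 0, 0, 0, 0]])

```text
t: 2.62
ee_pos: [0.4628, 0.1689, 0.0539]
tcp_rot: [0.569, -0.42, -0.568, -0.421]
force: [0.5, 0.6, -0.4]
grip_width: 0.002
```

Emit:
arm_command(commands=[[0.003, 0.0009, 0, 0, 0, 0, 0], [0.003, 0.0009, 0, 0, 0, 0, 0], [0.003, 0.0009, 0, 0, 0, 0, 0], [0.003, 0.0009, 0, 0, 0, 0, 0]])

```text
t: 2.95
ee_pos: [0.4725, 0.1719, 0.053]
tcp_rot: [-0.568, 0.421, 0.569, 0.42]
force: [-1.1, -0.1, 0.9]
grip_width: 0.001
```

Run:
```python
from ov import *
print(__import__('workcell').ctrl.read_state()['force'])
a={}
for n in ("top","side"):
    a[n]=cv2.cvtColor(vision.grab_frame(n),cv2.COLOR_RGB2BGR); cv2.imwrite(f'pics/{n}2.png',a[n])
x=cv2.resize(a["top"][140:250,120:220],None,fx=4,fy=4,interpolation=2); y=cv2.resize(a["side"][80:190,170:260],None,fx=4,fy=4,interpolation=2)
cv2.imwrite('pics/c2.png',np.hstack([x,y]))
```

```text
[-1.14523799 -0.10955014  0.86833563]
```

View pics/c2.png

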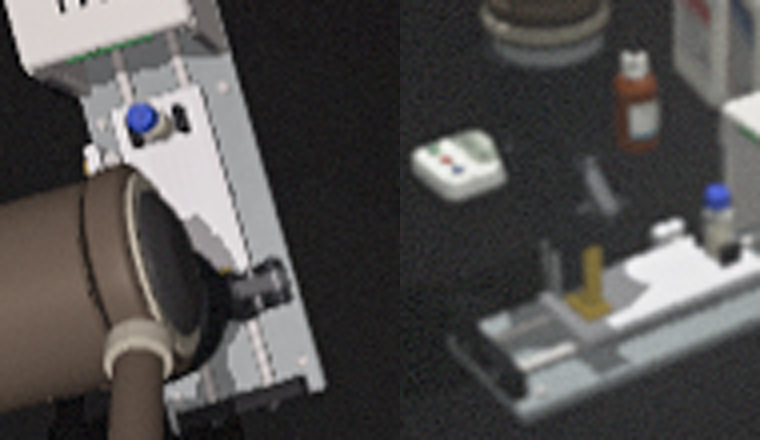

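Emit:
arm_command(commands=[[0.0076, 0.0023, 0, 0, 0, 0, 0], [0.0076, 0.0023, 0, 0, 0, 0, 0], [0.0076, 0.0023, 0, 0, 0, 0, 0], [0.0076, 0.0023, 0, 0, 0, 0, 0], [0.0076, 0.0023, 0, 0, 0, 0, 0]])

```text
t: 3.47
ee_pos: [0.5115, 0.1836, 0.0529]
tcp_rot: [-0.568, 0.421, 0.569, 0.42]
force: [-1.9, -1.4, -2.0]
grip_width: 0.003
```

Run:
```python
from ov import *
print(__import__('workcell').ctrl.read_state()['force'])
a={}
for n in ("top","side"):
    a[n]=cv2.cvtColor(vision.grab_frame(n),cv2.COLOR_RGB2BGR); cv2.imwrite(f'pics/{n}3.png',a[n])
x=cv2.resize(a["top"][100:230,110:210],None,fx=4,fy=4,interpolation=2); y=cv2.resize(a["side"][70:200,190:300],None,fx=4,fy=4,interpolation=2)
cv2.imwrite('pics/c3.png',np.hstack([x,y])[:,:800])
```

```text
[-1.88448155 -1.44328425 -2.00665181]
```

View pics/c3.png

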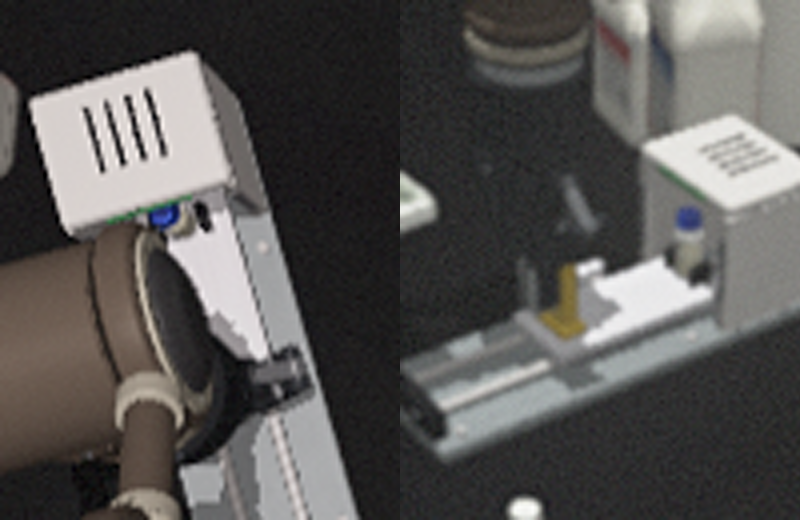

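Emit:
arm_command(commands=[[0.0048, 0.0015, 0, 0, 0, 0, 0], [0.0048, 0.0015, 0, 0, 0, 0, 0], [0.0038, 0.0012, 0, 0, 0, 0, 0], [0.0029, 0.0009, 0, 0, 0, 0, 0], [0, 0, 0, 0, 0, 0, 0]])

```text
t: 3.98
ee_pos: [0.5282, 0.1889, 0.0535]
tcp_rot: [0.569, -0.42, -0.568, -0.421]
force: [-1.1, -0.3, -0.1]
grip_width: 0.002
```

Emit:
arm_command(commands=[[0.0019, 0.0006, 0, 0, 0, 0, 0], [0.0019, 0.0006, 0, 0, 0, 0, 0], [0, 0, 0, 0, 0, 0, 0]])

```text
t: 4.23
ee_pos: [0.5302, 0.1896, 0.0531]
tcp_rot: [-0.568, 0.421, 0.569, 0.42]
force: [-4.1, -1.3, 1.9]
grip_width: 0.002
```

Emit:
arm_command(commands=[[0.0019, 0.0006, 0, 0, 0, 0, 0], [0.0019, 0.0006, 0, 0, 0, 0, 0], [0, 0, 0, 0, 0, 0, 0]])

```text
t: 4.48
ee_pos: [0.5359, 0.1914, 0.0533]
tcp_rot: [0.569, -0.42, -0.568, -0.421]
force: [-0.7, 0.3, -0.9]
grip_width: 0.004
```

Emit:
arm_command(commands=[[0.0019, 0.0006, 0, 0, 0, 0, 0], [0, 0, 0, 0, 0, 0, 0]])

```text
t: 4.65
ee_pos: [0.5386, 0.1923, 0.0537]
tcp_rot: [0.569, -0.42, -0.568, -0.422]
force: [1.0, -0.0, 0.2]
grip_width: -0.004
```

Emit:
arm_command(commands=[[0.0019, 0.0006, 0, 0, 0, 0, 0], [0, 0, 0, 0, 0, 0, 0]])

```text
t: 4.82
ee_pos: [0.5402, 0.1928, 0.0538]
tcp_rot: [0.569, -0.42, -0.568, -0.422]
force: [0.2, 0.5, 0.9]
grip_width: -0.004
```

Emit:
arm_command(commands=[[0.0019, 0.0006, 0, 0, 0, 0, 0], [0, 0, 0, 0, 0, 0, 0]])

```text
t: 4.98
ee_pos: [0.5414, 0.1932, 0.0535]
tcp_rot: [0.569, -0.42, -0.568, -0.421]
force: [-0.1, -0.2, 0.6]
grip_width: 0.002
```

Emit:
arm_command(commands=[[0.001, 0.0003, 0, 0, 0, 0, 0], [0, 0, 0, 0, 0, 0, 0]])

```text
t: 5.15
ee_pos: [0.5415, 0.1932, 0.0532]
tcp_rot: [-0.568, 0.421, 0.568, 0.421]
force: [0.2, -0.0, 0.5]
grip_width: 0.001
```

Emit:
arm_command(commands=[[0.001, 0.0003, 0, 0, 0, 0, 0], [0, 0, 0, 0, 0, 0, 0]])

```text
t: 5.32
ee_pos: [0.5415, 0.1932, 0.0531]
tcp_rot: [-0.568, 0.421, 0.569, 0.42]
force: [-4.5, -1.8, 2.2]
grip_width: 0.002
```

Run:
```python
from ov import *
print(__import__('workcell').ctrl.read_state()['force'])
a={}
for n in ("top","side"):
    a[n]=cv2.cvtColor(vision.grab_frame(n),cv2.COLOR_RGB2BGR); cv2.imwrite(f'pics/{n}4.png',a[n])
y=overlay("side",a["side"],.556,.1965,np.radians(17),5,.07,(170,70,310,190))
cv2.imwrite('pics/c4.png',y)
```

```text
[-4.48872491 -1.7856697   2.19464223]
```

View pics/c4.png

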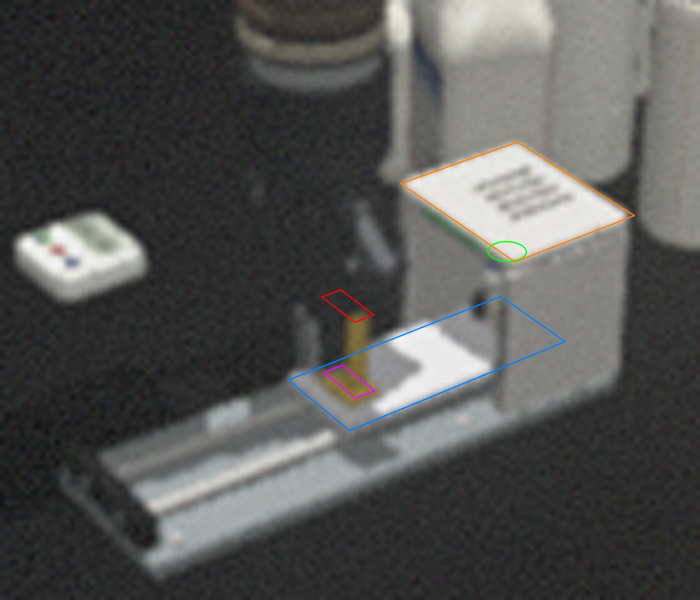

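Emit:
arm_command(commands=[[0.0015, 0.0005, 0, 0, 0, 0, 0], [0, 0, 0, 0, 0, 0, 0]])

```text
t: 5.58
ee_pos: [0.5415, 0.1931, 0.0528]
tcp_rot: [-0.567, 0.423, 0.57, 0.419]
force: [-6.8, -2.3, 6.2]
grip_width: -0.001
```

Emit:
arm_command(commands=[[0.003, 0.0009, 0, 0, 0, 0, 0], [0, 0, 0, 0, 0, 0, 0]])

```text
t: 5.75
ee_pos: [0.5415, 0.1931, 0.0523]
tcp_rot: [-0.565, 0.425, 0.571, 0.417]
force: [-12.6, -4.0, 9.3]
grip_width: 0.002
```

Rigid stop at 13 N with no advance. Now I back off and lift clear.

Emit:
arm_command(commands=[[-0.009, -0.0028, 0, 0, 0, 0, 0], [-0.01, -0.003, 0, 0, 0, 0, 0], [-0.012, -0.0037, 0, 0, 0, 0, 0], [-0.012, -0.0037, 0, 0, 0, 0, 0], [0, 0, 0, 0, 0, 0, 0]])

```text
t: 6.17
ee_pos: [0.5022, 0.1812, 0.0528]
tcp_rot: [-0.568, 0.421, 0.569, 0.42]
force: [-1.2, -0.8, -0.3]
grip_width: 0.003
```

Emit:
arm_command(commands=[[0, 0, 0.03, 0, 0, 0, 0], [0, 0, 0.03, 0, 0, 0, 0], [-0.01, 0.02, 0.03, 0, 0, 0, 0], [-0.015, 0.03, 0.03, 0, 0, 0, 0], [-0.015, 0.03, 0.01, 0, 0, 0, 0]])

```text
t: 6.58
ee_pos: [0.4697, 0.2615, 0.1866]
tcp_rot: [0.57, -0.418, -0.566, -0.425]
force: [1.0, 0.7, 0.4]
grip_width: 0.003
```

Emit:
arm_command(commands=[[-0.015, 0.035, 0, 0, 0, 0, 0], [-0.015, 0.035, 0, 0, 0, 0, 0], [-0.015, 0.035, 0, 0, 0, 0, 0], [-0.015, 0.035, 0, 0, 0, 0, 0], [0, 0, 0, 0, 0, 0, 0]])

```text
t: 7.0
ee_pos: [0.4039, 0.4064, 0.1822]
tcp_rot: [-0.569, 0.417, 0.57, 0.422]
force: [0.0, -0.3, 0.6]
grip_width: 0.001
```

Run:
```python
from ov import *
s=__import__('workcell').ctrl.read_state(); print(s['force'],s['qvel'].round(3))
a={}
for n in ("top","side"):
    a[n]=cv2.cvtColor(vision.grab_frame(n),cv2.COLOR_RGB2BGR); cv2.imwrite(f'pics/{n}5.png',a[n])
p=(.556,.1965,np.radians(17))
cv2.imwrite('pics/os5.png',overlay("side",a["side"],*p,5,.07,(170,70,310,190)))
cv2.imwrite('pics/ot5.png',overlay("top",a["top"],*p,5,.07,(110,105,210,215)))
```

```text
[ 0.03509372 -0.3427645   0.58893126] [-0.075 -0.017  0.037 -0.09   0.025 -0.073]
```

View pics/os5.png

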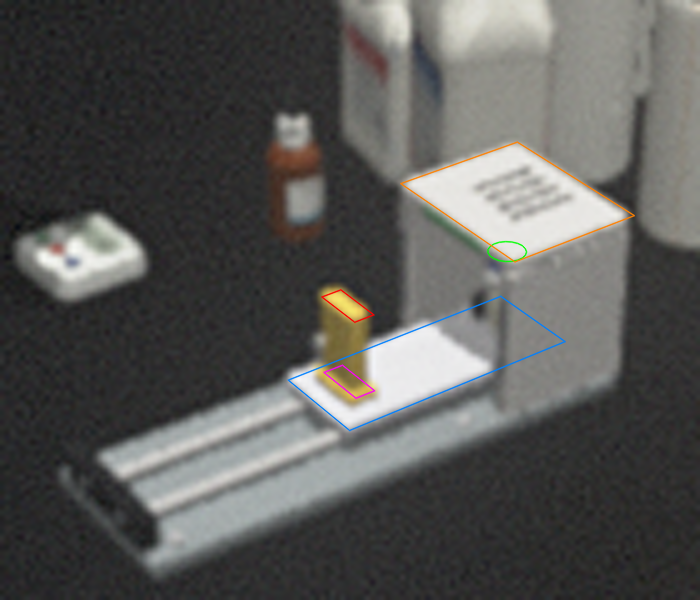

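View pics/top5.png

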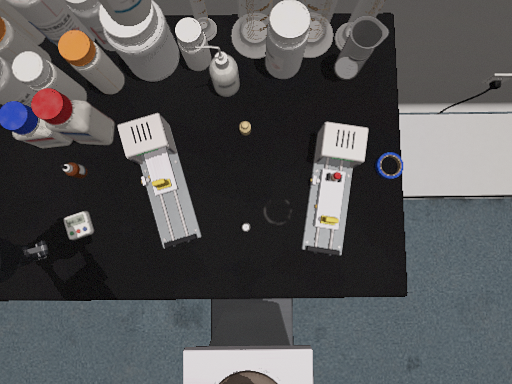

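View pics/side5.png

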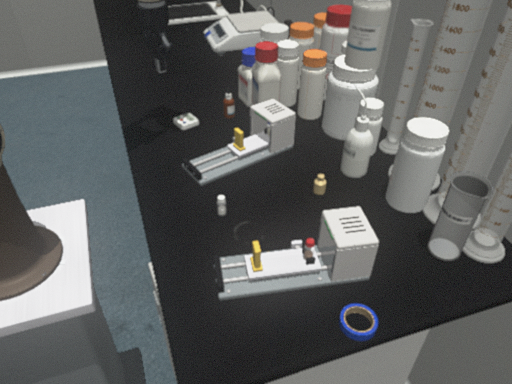

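The blue carriage is home: its handle in the side view is at about (239,139), matching the home overlay, and it stayed put after release. The red handle is unchanged at top (328,220) and side (257,256). I'm settling the arm and handing in.

Emit:
arm_command(commands=[[0, 0, 0, 0, 0, 0, 0], [0, 0, 0, 0, 0, 0, 0], [0, 0, 0, 0, 0, 0, 0]])

```text
t: 7.35
ee_pos: [0.4061, 0.3983, 0.181]
tcp_rot: [0.568, -0.421, -0.568, -0.421]
force: [0.0, -1.0, 0.7]
grip_width: -0.0
```

```bash
python3 -c "
from workcell import ctrl
print(ctrl.read_state()['qvel'].round(3)); print(ctrl.job_done())"
```

```text
[-0.001 -0.003  0.003  0.002  0.001 -0.   ]
the job is handed in; nothing more can be done
None
```

I pushed the blue-vial carriage home by its yellow handle with the closed fingers, then backed off, lifted clear and handed the job in at about 7.4 s.

- **Catch and stop:** The force rose to about 4 N at the catch and then dropped to near zero as it snapped over. At the end the carriage met a rigid stop, with 13 N of push and no further movement.
- **After release:** Both cameras show the handle still at the home position, about 70 mm before the hood, which agrees with the model to within a few millimetres. The red-vial carriage looks unmoved, and the arm stands still, touching nothing.
- **Checks:** None failed or disagreed. The snap itself is judged from the forces and the final position; I could not see it directly.

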